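Feed a fingerboard blank through the slotting jig

TASK

Load the dark wooden fingerboard blank into the fret-slotting jig: plain end first and taped end last, feed it in at the open end away from the red stop, along under the clear roof and out at the other side, until its plain end butts against the red stop, and leave it lying flat there. Feel for the stop gently: it is already set and held by friction only, so it must not be shifted. Leave the tape roll, the sanding block and the glue bottle where they are.

Things in the scene. Friction and masses are not known exactly. Their poses are not given: they have to be found in the camera images.
- blank: Loose dark wooden fingerboard blank, a flat bar 220 long (its x) x 46 wide (y) x 10 thick (z), 0.1 kg more or less. Origin at the centre of its underside. It starts flat on the bench; yellow tape wraps the last 30 mm of its -x end, the +x end is plain.
- lead_end (a point): Centre of the plain +x end face of the blank (5 above its underside); axes as the blank's.
- taped_end (a point): Centre of the taped -x end face of the blank (5 above its underside); axes as the blank's.
- jig: Fixed fret-slotting mitre jig; its x is the feed direction. Origin on the bench under the middle of the tunnel mouth. Aluminium bed 90 wide (y), from x = -80 (infeed end) to x = 300, its top 20 above the bench; a roofed tunnel stands on it from x = 0 to 80. The bed is open at the sides before and after the tunnel.
- mouth (a point): Tunnel mouth: centre of the bed's top at jig x = 0, axes as the jig's. Dark steel fences 50 apart, flaring to about 55 at the mouth, outer sides about 85 apart. Underside of the clear roof 15, its top 23 above the bed.
- exit (a point): Tunnel exit: centre of the bed's top at jig x = 80, axes as the jig's. Dark saw-guide posts stand on the roof, at jig x 3 to 77 and y = +-34, up to 55 above the bed.
- stop_face (a point): Centre of the face of the red stop that the blank is to butt against, 5 above the bed; axes as the jig's (the face looks to -x). The stop is a block 26 (x) x 70 (y) x 14 high with an 8 mm high brass knob on top, standing on the bed beyond the tunnel, its face 230 to 265 past the mouth. It is held by friction and slips if pushed with more than about 24 N.
- tape_roll: Bystander: loose roll of yellow tape lying flat, 84 across, 24 high; origin at the centre of its underside.
- sanding_block: Bystander: loose green sanding block 100 x 55 x 30 high; origin at the centre of its underside.
- glue_bottle: Bystander: loose white glue bottle standing, 48 across, 110 high; origin at the centre of its underside.
Not all that is in view belongs to the job. Of the things like the blank, leave any that is blue; of the rest the smaller one is meant.

How it is judged:
On the way, in this order (a step that is already met when the one before it is completed fails the run):
1. the blank's plain end is inside the tunnel, having come in at the mouth (y of lead_end in the frame of mouth between -0.012 and 0.012 m and z of lead_end in the frame of mouth between 0 and 0.013 m and x of lead_end in the frame of mouth between 0.01 and 0.079 m), for 0.05 s.
2. the plain end has come out of the tunnel on the stop's side (y of lead_end in the frame of mouth between -0.012 and 0.012 m and z of lead_end in the frame of mouth between 0 and 0.013 m and x of lead_end in the frame of exit above 0.01 m and x of taped_end in the frame of mouth below 0 m), for 0.05 s.
3. the blank touches the stop (contact force between blank and stop above 0.5 N), for 0.04 s.
At the end, for the whole second after the job is handed in: The blank lies flat on the jig's bed (within 2.5 mm of its height), in line with the tunnel and under its roof, its plain end within 2.5 mm of the red stop's face and its taped end past the mouth; it is at rest and the stop is within 3 mm of where it was set (x of lead_end in the frame of stop_face between -0.0025 and 0.0025 m and y of lead_end in the frame of mouth between -0.012 and 0.012 m and z of lead_end in the frame of mouth between 0 and 0.013 m and x of taped_end in the frame of mouth above 0 m and z of each of lead_end, taped_end in the frame of mouth below 0.0075 m and angle between the x axis of blank and the x axis of jig, either way round below 0.06 rad and angle between blank's own z axis and vertical below 0.03 rad and linear speed of blank below 0.01 m/s and distance of stop_face from where it was at the start of the episode below 0.003 m); the robot touches nothing.
It fails at once if the stop is shifted by more than 3 mm (distance of stop_face from where it was at the start of the episode above 0.003 m).
It fails at once if the tape roll is disturbed (moved more than 20 mm or tipped) (distance of tape_roll from where it was at the start of the episode above 0.02 m or angle between tape_roll's own z axis and vertical above 0.4 rad).
It fails at once if the sanding block is disturbed (moved more than 20 mm or tipped) (distance of sanding_block from where it was at the start of the episode above 0.02 m or angle between sanding_block's own z axis and vertical above 0.4 rad).
It fails at once if the glue bottle is disturbed (moved more than 20 mm or tipped) (distance of glue_bottle from where it was at the start of the episode above 0.02 m or angle between glue_bottle's own z axis and vertical above 0.4 rad).
It also fails if it takes over 54 s, if anything falls off the work surface, if the arm or the gripper's body presses on something with over 40 N, if the wrist force passes 120 N, or if a joint passes its speed limit or range.

ROBOT

A 6-joint arm with a two-finger parallel gripper is mounted at the origin on the work surface. World frame = base frame: x ahead of the robot, y to its left, z up, the work surface at z = 0. Lengths are in m, angles in rad, forces in N, time in s.
With the tool pointing down it reaches from about 0.325 to 0.775 m from the base axis. Payload 9.3 kg.
Tool frame: the origin (TCP) lies between the finger pads; the fingertips stand 25 mm ahead of it and the grasp point (between the pads) lies 6 mm ahead of it; x points along the fingers, z is the direction in which the jaws open and shut, and the axes are right-handed (so a half turn about x gives the same grasp; the last joint's range is limited). The gripper opens to 85 mm and grips with 20 to 120 N. Pads are 22 mm wide; open, the fingers measure 114 mm over their backs; the gripper's body (76 mm by 85 mm) begins 54 mm behind the grasp point. The pads swing forward as they close: fully open they stand 13 mm farther back than shut.
Start: joints at [-0.153, 0.259, 0.021, 1.334, 0, 1.418], TCP at [0.55, -0, 0.256] pointing down, gripper open.
Joint ranges: [-3.04, 3.04], [-0.91, 1.82], [-1.04, 1.36], [-1.92, 1.95], [-1.52, 1.45], [-3.14, 3.14]. Speed limits (rad/s): [2.22, 2.22, 2.79, 3.14, 3.14, 3.14].

INTERFACE

Orientations are given as a unit quaternion [x, y, z, w].
In Python, from workcell import arm, eyes, masks_of, tip_of gives the robot as it stands.
- The arm moves only by the tool step_arm, never from a script. Its argument "increments" is a list of rows, each a list of 3 entries, a list of its own where there are three numbers: the turn, a rotation vector about the world's x, y, z scaled (see below), then the shift along the world's x, y, z scaled (see below), then the finger opening in mm, from 0 to 85.4. In form: [[[wx, wy, wz], [dx, dy, dz], hand], ...]. A call has 1 to 12 rows; each row is the pose to reach, as a shift and turn from the pose commanded when the call began; what a row does not reach only later rows make up. The controller multiplies each number of a shift by 25 cm and each number of a turn by 90 degrees. A row lasts 1/10 s, in which the tool goes at most 50 mm and 8.59 degrees, less where a joint would pass 70% of its speed; a pose out of reach is approached as far as the arm can. A call with a number of a shift or a turn outside -1 to 1 is refused whole. A call with a gripper value outside its range is refused whole. The fingers move at their own pace and stop on an object; "force" is the grip in N (left out, the last holds). Time passes only in rows, so rows that repeat a pose let the fingers close. It gives the time, the measured TCP pose, the force and the opening at its end, in the units of the state.
- arm.get_obs(): the state, without advancing time (a new reading comes with each control period).
- eyes.grab_frame(name): name is "scene" or "side" or "wrist"; returns the picture (420x560x3 uint8, red, green, blue); there is no depth.
- eyes.calibration(name): a dict with "camera_matrix" (3x3 intrinsics, pixels), "cam_to_world" (4x4, takes a point from camera to world coordinates); the wrist camera has in their place "hand_eye" (4x4, takes a point from camera to tool coordinates, whose origin is the TCP and whose axes are the tool frame's). Camera axes: x right, y down, z forward; pixel columns grow to the right and rows downward; lengths in m; the calibration is good to about 2 mm. A picture is of the moment at which its call begins: read the wrist's pose just before it. calibration takes no time and is no camera call.
- arm.close_job(): hands the job in, once; it reports no verdict.
Trained networks look in the newest picture that a camera, given by its name, has taken for a name from the list of things; names that differ only in an ending like _2 or _b are one class to them, and where a whole thing is asked for, a point or a joint stands for the part that bears it (a point fixed in the world has none). Each returns a list of dicts, best first, with "conf" (0 to 1); they miss things now and then, are a little off and sometimes report something else, mostly with a low value. They report only what shows in the picture. A call takes as long as a camera call. They do not tell look-alikes from the thing itself.
- masks_of(camera, target): "region" (420x560 bool, what is visible of it) and "box" ([left, top, width, height] in pixels, round what is visible of it).
- tip_of(camera, target): "uv" ([column, row] in pixels: a listed point, or the origin of a listed thing).
The state is a dict: "time_s": time; "joints": joint angles; "qd": joint speeds; "effort": joint torques, N m; "position": TCP position; "ee_rot": TCP orientation; "force": force on the tool from outside, world axes, zero at the start; "moment": the same for the moment, N m; "gripper_width": opening from 0.0 (shut) to 1.0 (fully open).
Only numpy, scipy, OpenCV 4.12 (cv2) and the standard library are available. Lean on these libraries where they do the work, as an engineer would, in place of code of your own. Each camera call takes 0.05 s, during which the arm holds its last target.

## Working session

There is one attempt and no reset: what is moved stays moved. The work goes in short steps, Python scripts to look and compute and a tool call to move; the robot and the scene stay as the last step left them, time stands still between calls to the robot, and variables do not carry over. Pictures are saved under pics/ and viewed, and the job is handed in when it is done.

Besides the shell and the picture viewer there is one more tool, called after "Emit:" in YAML: its name, and indented under it one key for each argument. step_arm: Moves the arm, as the interface text tells. Shifts and turns lie within -1 to 1; 1 stands for 25 cm of shift or 90 degrees of turn. Its arguments: {"type":"object","properties":{"increments":{"type":"array","items":{"type":"array"}},"force":{"type":"number"}},"required":["increments"]}

```bash
mkdir -p pics; ls; python3 - <<'E'
from workcell import arm, eyes
import cv2,numpy as np
print(arm.get_obs())
for c in ["scene","side","wrist"]:
    im=eyes.grab_frame(c); cv2.imwrite(f"pics/{c}0.png",im[:,:,::-1])
    k=eyes.calibration(c); print(c,{a:np.round(b,4).tolist() for a,b in k.items()})
E
```

```text
pics
{'time_s': 0.0, 'joints': array([-1.52589885e-01,  2.59200236e-01,  2.07770693e-02,  1.33368945e+00,
        1.01294516e-05,  1.41817727e+00]), 'qd': array([-4.70381848e-04,  2.88529195e-04, -3.73965260e-05, -2.88831596e-04,
       -7.12190755e-05, -1.34986540e-03]), 'effort': array([-2.65873996e-04, -5.55637658e+01,  3.44536042e+01,  1.31759423e-02,
       -2.94380488e-04,  4.47349430e-05]), 'position': array([5.49764521e-01, 3.98497731e-05, 2.55667795e-01]), 'ee_rot': array([6.39727499e-05, 7.07566055e-01, 8.45940255e-05, 7.06647201e-01]), 'force': array([-0.33467611, -0.07203267, -0.11748015]), 'moment': array([ 0.00295826, -0.02771871, -0.0139119 ]), 'gripper_width': 0.9984098318416536}
scene {'camera_matrix': [[468.3268, 0.0, 281.194], [0.0, 468.3268, 213.2587], [0.0, 0.0, 1.0]], 'cam_to_world': [[-0.8598, 0.2502, -0.4452, 1.1044], [0.5103, 0.4561, -0.7291, 0.8705], [0.0207, -0.854, -0.5198, 0.7932], [0.0, 0.0, 0.0, 1.0]]}
side {'camera_matrix': [[437.5013, 0.0, 279.5821], [0.0, 437.5013, 213.9081], [0.0, 0.0, 1.0]], 'cam_to_world': [[0.9112, -0.228, 0.3432, 0.0945], [-0.4115, -0.4601, 0.7868, -0.9807], [-0.0215, -0.8581, -0.513, 0.5812], [0.0, 0.0, 0.0, 1.0]]}
wrist {'camera_matrix': [[366.9693, 0.0, 280.9581], [0.0, 366.9693, 212.9156], [0.0, 0.0, 1.0]], 'hand_eye': [[-0.0005, -0.2946, 0.9556, -0.1177], [-0.0004, -0.9556, -0.2946, 0.0744], [1.0, -0.0006, 0.0003, -0.0], [0.0, 0.0, 0.0, 1.0]]}
```

View pics/scene0.png

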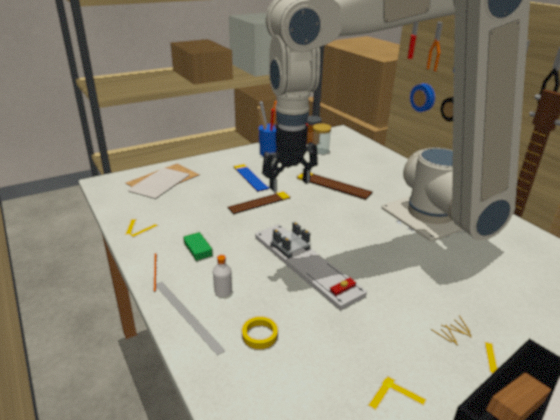

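View pics/side0.png

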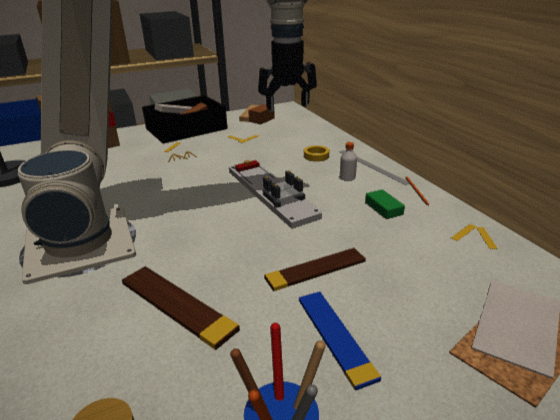

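View pics/wrist0.png

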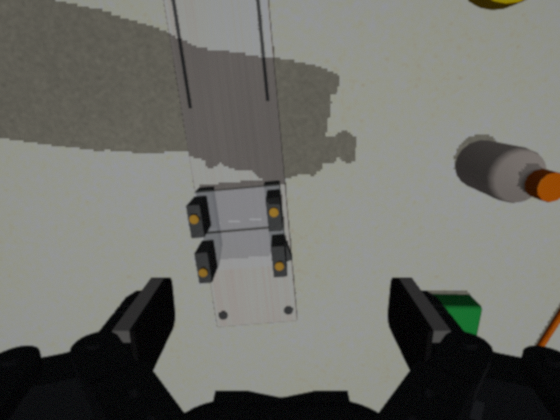

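Candidates in the side view: a dark bar at (180,305), a dark bar at (315,268) and a blue bar at (338,337). I expect the blank is the one at (315,268), the smaller dark bar, and will check by measuring and with a crop.

```bash
cat > h.py <<'E'
from workcell import arm, eyes, masks_of, tip_of
import cv2,numpy as np
from scipy.spatial.transform import Rotation as R
def cam(name,obs=None):
    k=eyes.calibration(name); K=np.array(k["camera_matrix"])
    if name=="wrist":
        o=obs or arm.get_obs(); T=np.eye(4); T[:3,:3]=R.from_quat(o["ee_rot"]).as_matrix(); T[:3,3]=o["position"]
        return K,T@np.array(k["hand_eye"])
    return K,np.array(k["cam_to_world"])
def toplane(kt,uv,z):
    K,T=kt; d=T[:3,:3]@np.linalg.solve(K,[uv[0],uv[1],1]); return T[:3,3]+d*(z-T[2,3])/d[2]
def proj(kt,p):
    K,T=kt; q=K@(T[:3,:3].T@(np.array(p)-T[:3,3])); return q[:2]/q[2]
E
python3 - <<'E'
from h import *
Z={"mouth":.02,"exit":.02,"stop_face":.025,"jig":0,"lead_end":.005,"taped_end":.005,"blank":0,"tape_roll":0,"sanding_block":0,"glue_bottle":0}
for c in ["scene","side"]:
    kt=cam(c); im=eyes.grab_frame(c)
    for t,z in Z.items():
        for d in tip_of(c,t)[:4]:
            if d["conf"]>.2: print(c,t,round(d["conf"],2),np.round(d["uv"],1),np.round(toplane(kt,d["uv"],z)[:2],4))
    if c=="side":
        for d in masks_of(c,"blank")[:4]:
            m=d["region"]; cs,_=cv2.findContours(m.astype(np.uint8),0,2); q=max(cs,key=len)[:,0,:]
            P=np.array([toplane(kt,u,.008)[:2] for u in q]).astype(np.float32)
            print("mask",d["conf"],d["box"],cv2.minAreaRect(P))
    cr=im[150:320,200:400] if c=="side" else im[160:320,200:400]
    cv2.imwrite(f"pics/crop_{c}.png",cv2.resize(cr,None,fx=3.5,fy=3.5,interpolation=2)[:,:,::-1])
kt=cam("side")
for p in [(265,277),(283,288),(359,251),(365,260)]: print(p,toplane(kt,p,.01)[:2])
E
```

```text
scene mouth 0.85 [281.6 240. ] [ 0.5174 -0.0849]
scene exit 0.74 [300.8 250.1] [ 0.4956 -0.0157]
scene stop_face 0.79 [340.7 285.4] [0.4935 0.1672]
scene jig 0.89 [280.8 245. ] [ 0.5174 -0.0886]
scene lead_end 0.95 [262.8 190.1] [ 0.4061 -0.4008]
scene lead_end 0.8 [370.4 196.7] [ 0.1018 -0.1811]
scene lead_end 0.69 [229.9 209.9] [ 0.5654 -0.3336]
scene taped_end 0.77 [236.9 164.8] [ 0.3955 -0.629 ]
scene taped_end 0.56 [288.4 192.9] [ 0.3375 -0.3403]
scene taped_end 0.56 [301.9 174.3] [ 0.2173 -0.4396]
scene blank 0.88 [332.3 182.4] [ 0.1492 -0.3391]
scene blank 0.56 [258.3 201.5] [ 0.454  -0.3453]
scene sanding_block 0.68 [192.6 249.3] [ 0.7501 -0.1932]
scene glue_bottle 0.85 [222.9 291.4] [0.7507 0.0158]
side mouth 0.76 [291.2 201.2] [ 0.5239 -0.0744]
side exit 0.8 [274.  187.5] [0.5149 0.0173]
side stop_face 0.71 [383.7 208.1] [ 0.7124 -0.2179]
side stop_face 0.44 [246.7 164. ] [0.4989 0.1896]
side jig 0.75 [289.6 211.5] [ 0.5117 -0.0899]
side lead_end 0.95 [136.1 270.1] [ 0.1086 -0.1741]
side lead_end 0.9 [360.  254.2] [ 0.5678 -0.3342]
side lead_end 0.84 [307.9 297.8] [ 0.3986 
[... 401 characters left out ...]
.1839]
side sanding_block 0.96 [382.6 209. ] [ 0.7349 -0.1862]
side glue_bottle 0.79 [344.8 178.8] [0.7405 0.0097]
mask 0.92 [122.3, 266.2, 115.0, 81.0] ((0.1631695181131363, -0.31400611996650696), (0.06969641149044037, 0.29543375968933105), 25.76552391052246)
mask 0.91 [261.7, 244.9, 105.8, 48.0] ((0.45629239082336426, -0.335599422454834), (0.22461049258708954, 0.058320824056863785), 0.7033810615539551)
mask 0.56 [298.2, 289.1, 85.2, 101.7] ((0.3973642885684967, -0.5155147314071655), (0.23039516806602478, 0.05205588415265083), 86.97953033447266)
(265, 277) [ 0.34584285 -0.32143744]
(283, 288) [ 0.36481284 -0.36863589]
(359, 251) [ 0.5683589  -0.32873184]
(365, 260) [ 0.5616998  -0.36218765]
```

View pics/crop_side.png

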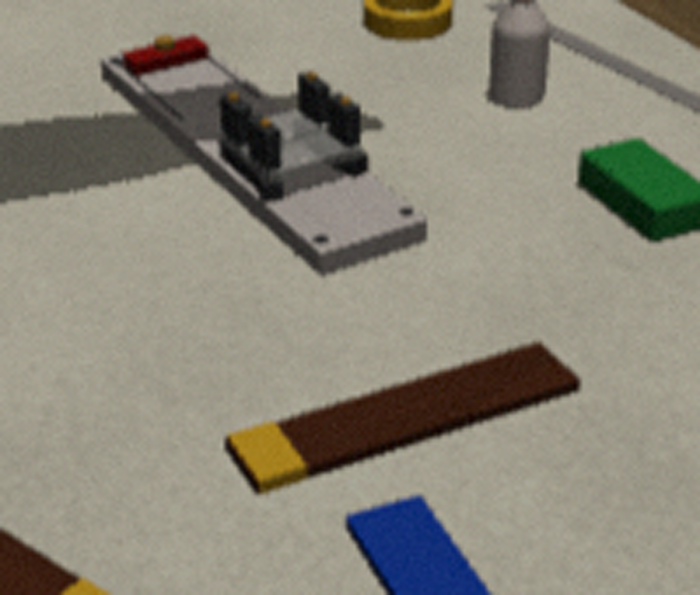

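View pics/crop_scene.png

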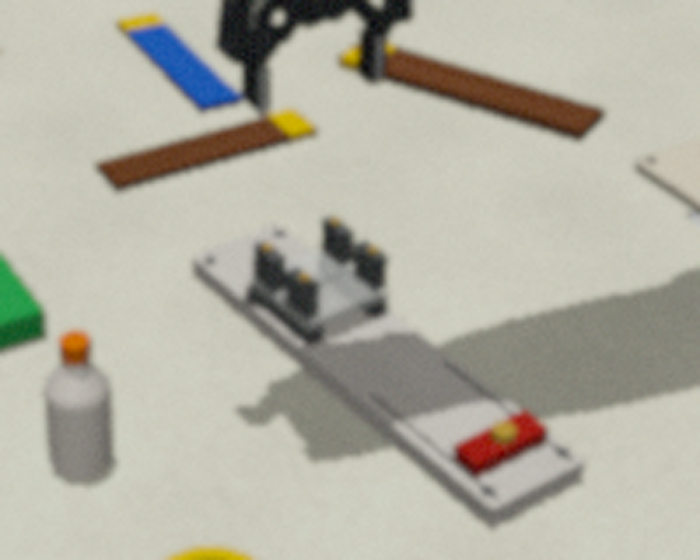

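The measurements settle it. The bar at (315,268) in the side view is about 0.22 m long, dark, with a plain +x end, and the other dark bar is 0.295 m. Next I refine the jig pose from the wrist view.

```bash
python3 - <<'E'
import cv2
im=cv2.imread("pics/wrist0.png")
cv2.imwrite("pics/w0c.png",cv2.resize(im[160:340,160:340],None,fx=3.3,fy=3.3,interpolation=2))
cv2.imwrite("pics/w0d.png",cv2.resize(im[0:200,140:340],None,fx=3,fy=3,interpolation=2))
E
```

```text
(no output)
```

View pics/w0c.png

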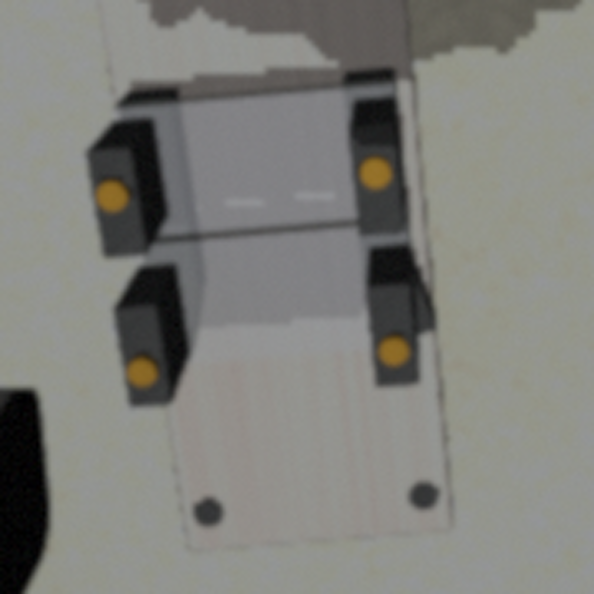

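View pics/w0d.png

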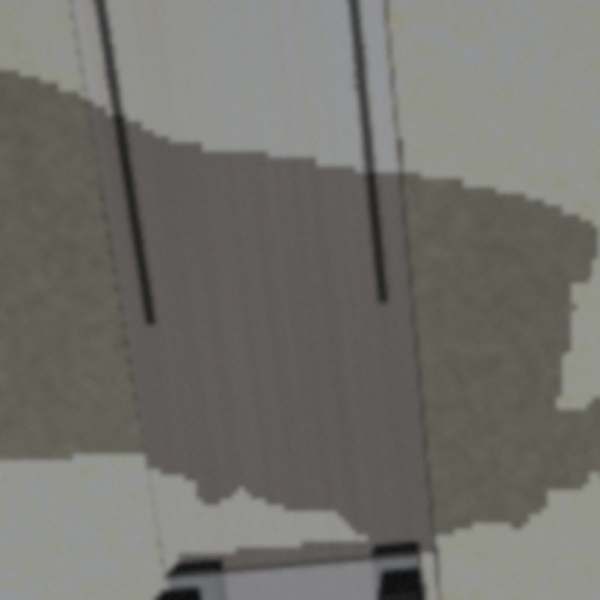

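```bash
python3 - <<'E'
from h import *
o=arm.get_obs(); print(o["time_s"],o["position"])
kt=cam("wrist",o)
f=lambda u,z: toplane(kt,u,z)[:2]
for u,z in [((217,326.7),.02),((297.3,319.7),.02),((164,0),.02),((195,190),.02),((269,3.3),.02),((285.7,183),.02),((203,273),.075),((279.4,266.4),.075),((193.9,219.7),.075),((273.6,212.7),.075),((190,107),.02),((267,100),.02)]:
    print(u,np.round(f(u,z),4))
E
```

```text
1.3 [ 5.49988788e-01 -2.07411295e-05  2.56287998e-01]
(217, 326.7) [ 0.4786 -0.1676]
(297.3, 319.7) [ 0.5681 -0.1587]
(164, 0) [0.45   0.1561]
(195, 190) [ 0.465  -0.0109]
(269, 3.3) [0.5399 0.1535]
(285.7, 183) [ 0.5548 -0.0039]
(203, 273) [ 0.48   -0.0742]
(279.4, 266.4) [ 0.5486 -0.0677]
(193.9, 219.7) [ 0.4754 -0.0238]
(273.6, 212.7) [ 0.5438 -0.0176]
(190, 107) [0.4658 0.068 ]
(267, 100) [0.5373 0.0742]
```

Emit:
step_arm:
  increments:
    - [[0,0,-1],[-0.56,-1,-0.1],85]
    - [[0,0,-1],[-0.56,-1,-0.1],85]
    - [[0,0,-1],[-0.56,-1,-0.1],85]
    - [[0,0,-1],[-0.56,-1,-0.1],85]
    - [[0,0,-1],[-0.56,-1,-0.1],85]
    - [[0,0,-1],[-0.56,-1,-0.1],85]
    - [[0,0,-1],[-0.56,-1,-0.1],85]
    - [[0,0,-1],[-0.56,-1,-0.1],85]
    - [[0,0,-1],[-0.56,-1,-0.1],85]
    - [[0,0,-1],[-0.56,-1,-0.1],85]
    - [[0,0,-1],[-0.56,-1,-0.1],85]
    - [[0,0,-1],[-0.56,-1,-0.1],85]

```text
time_s: 2.5
position: [0.41, -0.25, 0.2313]
ee_rot: [0.5, 0.5, -0.5, 0.5]
force: [-0.3, 0.1, 0.1]
gripper_width: 0.992
```

Emit:
step_arm:
  increments:
    - [[0,0,0],[0,-0.34,0],85]
    - [[0,0,0],[0,-0.34,0],85]
    - [[0,0,0],[0,-0.34,0],85]
    - [[0,0,0],[0,-0.34,0],85]

```text
time_s: 2.9
position: [0.4098, -0.3355, 0.2308]
ee_rot: [0.5, 0.501, -0.5, 0.5]
force: [-0.4, 1.0, -0.5]
gripper_width: 0.99
```

```bash
python3 - <<'E'
from h import *
o=arm.get_obs(); print(o["time_s"],o["position"],o["joints"],R.from_quat(o["ee_rot"]).as_matrix().round(3))
im=eyes.grab_frame("wrist"); kt=cam("wrist",o); cv2.imwrite("pics/w1.png",im[:,:,::-1])
for d in masks_of("wrist","blank")[:4]:
    q=max(cv2.findContours(d["region"].astype(np.uint8),0,2)[0],key=len)[:,0,:]
    P=np.array([toplane(kt,u,.01)[:2] for u in q]).astype(np.float32)
    print("mask",d["conf"],d["box"],cv2.minAreaRect(P))
E
```

```text
2.9 [ 0.40976827 -0.33545033  0.23081475] [-8.44608893e-01  2.33185467e-01 -7.82248932e-02  1.26041830e+00
  1.53653575e-04  2.29641282e+00] [[-0.001  1.     0.001]
 [ 0.001  0.001 -1.   ]
 [-1.    -0.001 -0.001]]
mask 0.76 [176.2, 325.6, 212.8, 89.9] ((0.17455288767814636, -0.3372739851474762), (0.07173829525709152, 0.23562853038311005), 26.467517852783203)
mask 0.68 [353.9, 167.0, 206.1, 56.5] ((0.398367315530777, -0.5061526894569397), (0.204050213098526, 0.048365574330091476), 87.18186950683594)
mask 0.57 [247.9, 3.0, 60.2, 241.9] ((0.45477086305618286, -0.33455169200897217), (0.21709154546260834, 0.04749952256679535), 0.4960091710090637)
```

View pics/w1.png

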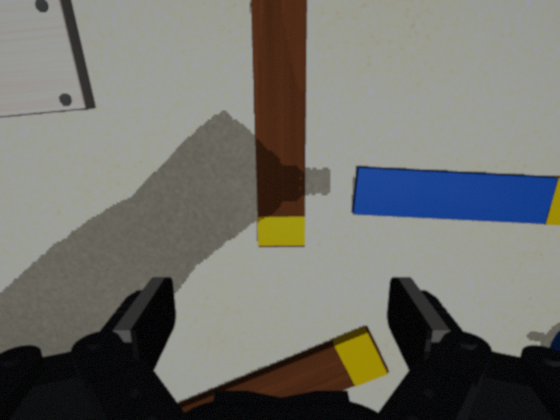

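Emit:
step_arm:
  increments:
    - [[0,0,0.0055],[-0.128,0,-0.2],56]
    - [[0,0,0.0055],[-0.128,0,-0.4],56]
    - [[0,0,0.0055],[-0.128,0,-0.6],56]
    - [[0,0,0.0055],[-0.128,0,-0.7],56]
    - [[0,0,0.0055],[-0.128,0,-0.76],56]
    - [[0,0,0.0055],[-0.128,0,-0.8],56]
    - [[0,0,0.0055],[-0.128,0,-0.8],56]
    - [[0,0,0.0055],[-0.128,0,-0.8],56]

```text
time_s: 3.8
position: [0.3785, -0.335, 0.0322]
ee_rot: [0.498, 0.502, -0.498, 0.503]
force: [0.5, 0.6, 0.1]
gripper_width: 0.657
```

```bash
python3 - <<'E'
from h import *
o=arm.get_obs(); print(o["time_s"],o["position"],o["force"],o["gripper_width"])
a=eyes.grab_frame("wrist"); b=eyes.grab_frame("side")
b=cv2.resize(b[210:330,180:400],None,fx=3,fy=3)
cv2.imwrite("pics/w2.png",a[:,:,::-1]);cv2.imwrite("pics/s2.png",b[:,:,::-1])
E
```

```text
3.8 [ 0.37849181 -0.33502583  0.03217384] [0.47059705 0.55367421 0.10682156] 0.6574182068541327
```

View pics/w2.png

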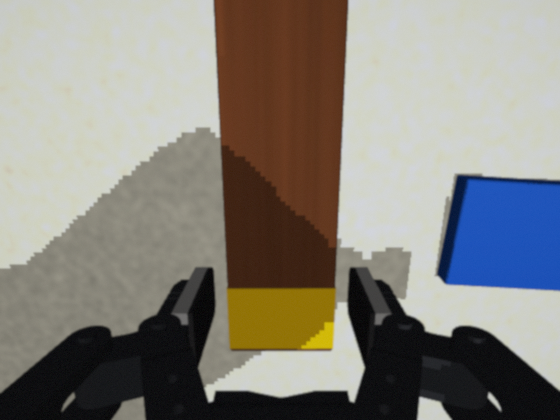

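View pics/s2.png

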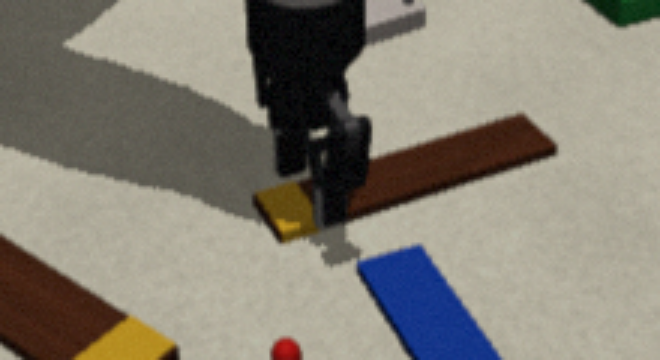

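The fingers straddle the blank evenly, with the pads at columns 213 and 350 and the bar edges at 228 and 335. I'll lower a little more and grip.

Emit:
step_arm:
  increments:
    - [[0,0,0],[0,0,-0.008],56]
    - [[0,0,0],[0,0,-0.016],56]
    - [[0,0,0],[0,0,-0.024],56]
    - [[0,0,0],[0,0,-0.024],56]

```text
time_s: 4.3
position: [0.3779, -0.3349, 0.0251]
ee_rot: [0.498, 0.502, -0.498, 0.502]
force: [-0.1, 0.4, 0.8]
gripper_width: 0.656
```

Emit:
step_arm:
  increments:
    - [[0,0,0],[0,0,0],40]
    - [[0,0,0],[0,0,0],40]
    - [[0,0,0],[0,0,0],40]
    - [[0,0,0],[0,0,0],40]
    - [[0,0,0],[0,0,0],40]
  force: 70

```text
time_s: 4.8
position: [0.3779, -0.335, 0.0257]
ee_rot: [0.498, 0.502, -0.498, 0.502]
force: [-1.8, 0.9, 6.4]
gripper_width: 0.511
```

Emit:
step_arm:
  increments:
    - [[0,0,0],[0,0,0.06],40]
    - [[0,0,0],[0,0,0.12],40]
    - [[0,0,0],[0,0,0.2],40]
    - [[0,0,0],[0,0,0.2],40]

```text
time_s: 5.2
position: [0.3787, -0.3359, 0.0772]
ee_rot: [0.498, 0.501, -0.498, 0.503]
force: [0.5, -1.0, -1.0]
gripper_width: 0.514
```

```bash
python3 - <<'E'
from h import *
o=arm.get_obs(); print(o["time_s"],o["position"],o["force"],o["gripper_width"],o["joints"])
a=eyes.grab_frame("wrist"); b=eyes.grab_frame("side")
b=cv2.resize(b[150:330,180:400],None,fx=3,fy=3)
cv2.imwrite("pics/w3.png",a[:,:,::-1]);cv2.imwrite("pics/s3.png",b[:,:,::-1])
E
```

```text
5.2 [ 0.3787427  -0.33592187  0.07724171] [ 0.47592677 -0.97011522 -0.97766024] 0.5137383912690949 [-8.91404768e-01  3.05627755e-01 -4.01237023e-01  8.60412610e-01
 -7.98161473e-05  2.24148725e+00]
```

View pics/w3.png

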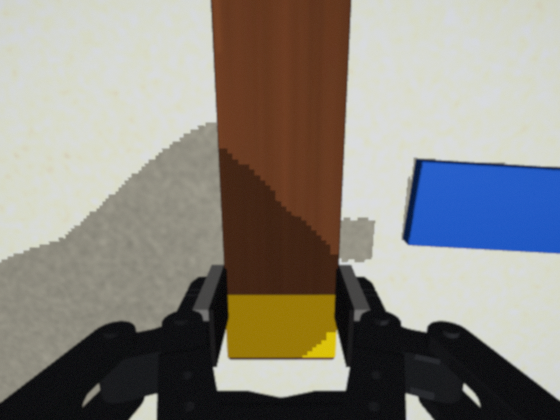

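View pics/s3.png

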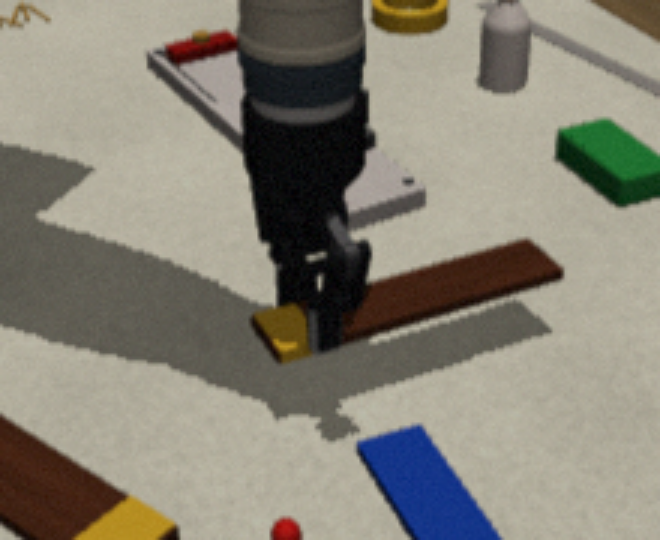

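Emit:
step_arm:
  increments:
    - [[0,0,0.1],[0.1,0,0.2],40]
    - [[0,0,0.2],[0.2,0.05,0.2],40]
    - [[0,0,0.3],[0.3,0.1,0.2],40]
    - [[0,0,0.38],[0.4,0.15,0.2],40]
    - [[0,0,0.46],[0.5,0.2,0.2],40]
    - [[0,0,0.54],[0.6,0.2,0.2],40]
    - [[0,0,0.63],[0.624,0.204,0.2],40]
    - [[0,0,0.72],[0.624,0.204,0.2],40]
    - [[0,0,0.81],[0.624,0.204,0.2],40]
    - [[0,0,0.9],[0.624,0.204,0.2],40]
    - [[0,0,0.98],[0.624,0.204,0.2],40]
    - [[0,0,0.98],[0.624,0.204,0.2],40]

```text
time_s: 6.5
position: [0.5336, -0.2838, 0.1238]
ee_rot: [0.008, 0.708, -0.007, 0.706]
force: [0.6, -0.0, -0.8]
gripper_width: 0.508
```

```bash
cat >> h.py <<'E'
M=np.array([.5161,-.0835]); YAW=np.radians(95.2)
XD=np.array([np.cos(YAW),np.sin(YAW)]); YD=np.array([-XD[1],XD[0]])
def injig(p): d=np.array(p)[:2]-M; return np.array([d@XD,d@YD])
def st():
    o=arm.get_obs(); m=R.from_quat(o["ee_rot"]).as_matrix()
    print("t",round(o["time_s"],2),"pos",o["position"].round(4),"jig xy mm",(injig(o["position"])*1e3).round(1),"tool y yaw err deg",round(np.degrees(np.arctan2(m[1,1],m[0,1])-YAW),2),"toolx",m[:,0].round(3),"tooly z",m[2,1].round(4),"F",o["force"].round(1),"w",round(o["gripper_width"],3))
    return o
E
python3 - <<'E'
from h import *
o=st(); print(o["joints"])
a=eyes.grab_frame("wrist"); cv2.imwrite("pics/w4.png",a[:,:,::-1])
E
```

```text
t 6.5 pos [ 0.5336 -0.2838  0.1238] jig xy mm [-201.     0.7] tool y yaw err deg -6.4 toolx [-0.002  0.001 -1.   ] tooly z 0.0011 F [ 0.6 -0.  -0.8] w 0.508
[-6.27472907e-01  4.16278234e-01 -8.85406489e-02  1.06798358e+00
 -7.82064669e-05  9.64309021e-01]
```

View pics/w4.png

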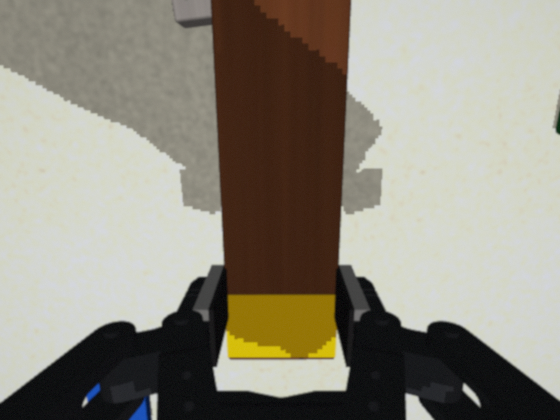

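Emit:
step_arm:
  increments:
    - [[0,0,0.071],[0.003,0,0],40]
    - [[0,0,0.071],[0.003,0,-0.06],40]
    - [[0,0,0.071],[0.003,0,-0.16],40]
    - [[0,0,0.071],[0.003,0,-0.26],40]
    - [[0,0,0.071],[0.003,0,-0.26],40]
    - [[0,0,0.071],[0.003,0,-0.26],40]

```text
time_s: 7.15
position: [0.5346, -0.2839, 0.0601]
ee_rot: [-0.03, 0.707, 0.031, 0.706]
force: [-0.4, 0.4, 0.6]
gripper_width: 0.508
```

```bash
python3 - <<'E'
from h import *
o=st()
for c,s in [("side",(150,270,210,350)),("scene",(180,300,210,370))]:
    a=eyes.grab_frame(c); kt=cam(c)
    # predicted blank outline (held) for offset -.0255
    x0=injig(o["position"])
    S=4; b=cv2.resize(a[s[0]:s[1],s[2]:s[3]],None,fx=S,fy=S,interpolation=2).copy()
    def line(pts,col):
        q=[((proj(kt,np.r_[M+XD*p[0]+YD*p[1],p[2]])-[s[2],s[0]])*S+S/2).astype(int) for p in pts]
        cv2.polylines(b,[np.array(q)],False,col,1)
    line([(-.08,-.045,.02),(.3,-.045,.02),(.3,.045,.02),(-.08,.045,.02),(-.08,-.045,.02)],(255,0,0))
    line([(0,-.0425,.043),(.08,-.0425,.043),(.08,.0425,.043),(0,.0425,.043),(0,-.0425,.043)],(0,255,0))
    z=o["position"][2]-.0255+.01; L=x0[0]+.187; T=L-.22; y=x0[1]
    line([(L,y-.023,z),(L,y+.023,z),(T,y+.023,z),(T,y-.023,z),(L,y-.023,z)],(0,255,255))
    cv2.imwrite(f"pics/{c}5.png",b[:,:,::-1])
E
```

```text
t 7.15 pos [ 0.5346 -0.2839  0.0601] jig xy mm [-201.3   -0.3] tool y yaw err deg -0.23 toolx [-0.001  0.001 -1.   ] tooly z 0.0008 F [-0.4  0.4  0.6] w 0.508
```

View pics/side5.png

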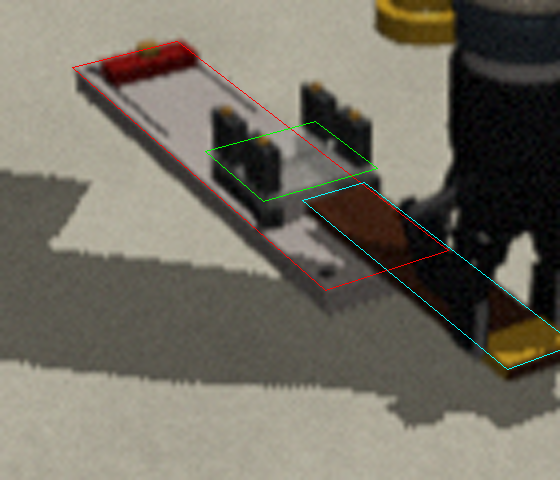

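View pics/scene5.png

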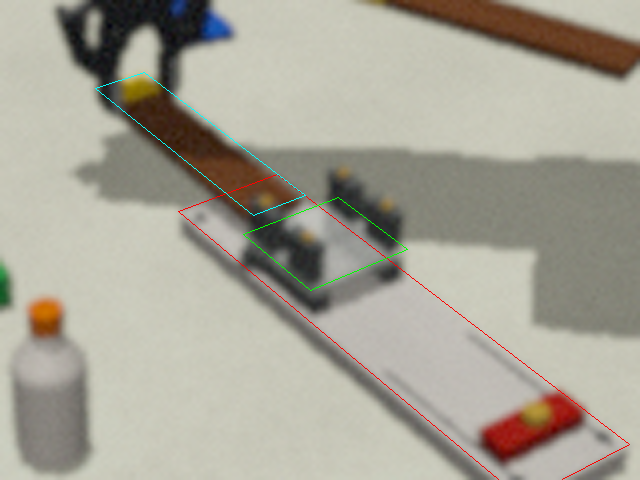

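Emit:
step_arm:
  increments:
    - [[0,0,0.0026],[-0.001,0,-0.03],40]
    - [[0,0,0.0026],[-0.001,0,-0.047],40]
    - [[0,0,0.0026],[-0.001,0,-0.047],40]
    - [[0,0,0.0026],[-0.005,0.04,-0.047],40]
    - [[0,0,0.0026],[-0.008,0.08,-0.047],40]
    - [[0,0,0.0026],[-0.012,0.12,-0.047],40]
    - [[0,0,0.0026],[-0.012,0.12,-0.047],40]

```text
time_s: 7.95
position: [0.5315, -0.2522, 0.0488]
ee_rot: [-0.033, 0.706, 0.034, 0.706]
force: [-0.0, -0.2, -1.5]
gripper_width: 0.511
```

```bash
cat > v.py <<'E'
from h import *
import sys
def views(tag):
    out=[]
    for c,s in [("side",(150,270,240,350)),("scene",(190,310,230,390))]:
        a=eyes.grab_frame(c); b=a[s[0]:s[1],s[2]:s[3]]; out.append(cv2.resize(b,(int((s[3]-s[2])*3),360),interpolation=2))
    cv2.imwrite(f"pics/v{tag}.png",np.hstack(out)[:,:,::-1])
st(); views(sys.argv[1])
E
python3 v.py 6
```

```text
t 7.95 pos [ 0.5315 -0.2522  0.0488] jig xy mm [-1.694e+02 -1.000e-01] tool y yaw err deg 0.21 toolx [-0.  0. -1.] tooly z 0.0005 F [-0.  -0.2 -1.5] w 0.511
```

View pics/v6.png

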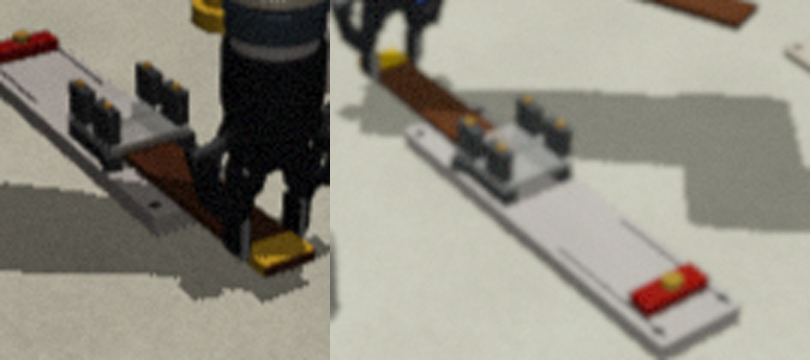

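The lead end is just inside the mouth, and contact force is about zero. I'll feed on.

Emit:
step_arm:
  increments:
    - [[0,0,0],[-0.005,0.05,0],40]
    - [[0,0,0],[-0.009,0.1,0],40]
    - [[0,0,0],[-0.014,0.15,0],40]
    - [[0,0,0],[-0.018,0.2,0],40]
    - [[0,0,0],[-0.022,0.24,0],40]
    - [[0,0,0],[-0.022,0.24,0],40]

```text
time_s: 8.65
position: [0.526, -0.1924, 0.0486]
ee_rot: [-0.033, 0.706, 0.034, 0.706]
force: [-0.2, -0.1, -1.6]
gripper_width: 0.511
```

```bash
python3 v.py 7; python3 - <<'E'
from h import *
a=eyes.grab_frame("wrist"); cv2.imwrite("pics/w7.png",a[:,:,::-1])
E
```

```text
t 8.65 pos [ 0.526  -0.1924  0.0486] jig xy mm [-109.3   -0. ] tool y yaw err deg 0.21 toolx [-0.  0. -1.] tooly z 0.0004 F [-0.2 -0.1 -1.6] w 0.511
```

View pics/w7.png

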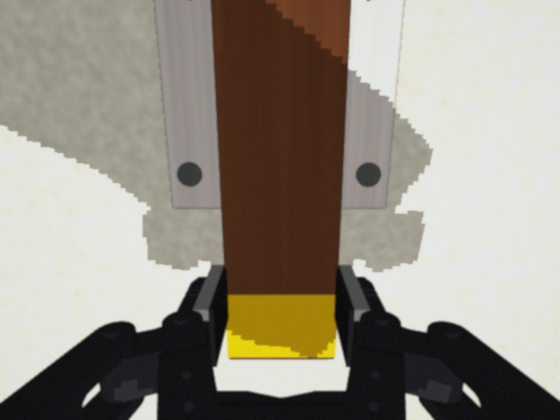

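Emit:
step_arm:
  increments:
    - [[0,0,-0.001],[-0.008,0.06,0],40]
    - [[0,0,-0.001],[-0.013,0.12,0],40]
    - [[0,0,-0.001],[-0.019,0.18,0],40]
    - [[0,0,-0.001],[-0.024,0.24,0],40]
    - [[0,0,-0.001],[-0.03,0.3,0],40]
    - [[0,0,-0.001],[-0.032,0.327,0],40]
    - [[0,0,-0.001],[-0.032,0.327,0],40]

```text
time_s: 9.5
position: [0.5182, -0.111, 0.0486]
ee_rot: [-0.033, 0.706, 0.033, 0.706]
force: [0.5, 0.1, -0.1]
gripper_width: 0.513
```

```bash
python3 v.py 8; python3 - <<'E'
from h import *
a=eyes.grab_frame("wrist"); cv2.imwrite("pics/w8.png",a[:,:,::-1])
E
```

```text
t 9.5 pos [ 0.5182 -0.111   0.0486] jig xy mm [-27.6   0.4] tool y yaw err deg 0.12 toolx [-0.  0. -1.] tooly z 0.0 F [ 0.5  0.1 -0.1] w 0.513
```

View pics/w8.png

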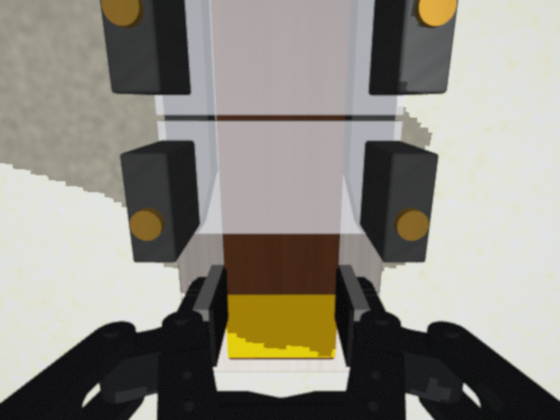

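View pics/v8.png

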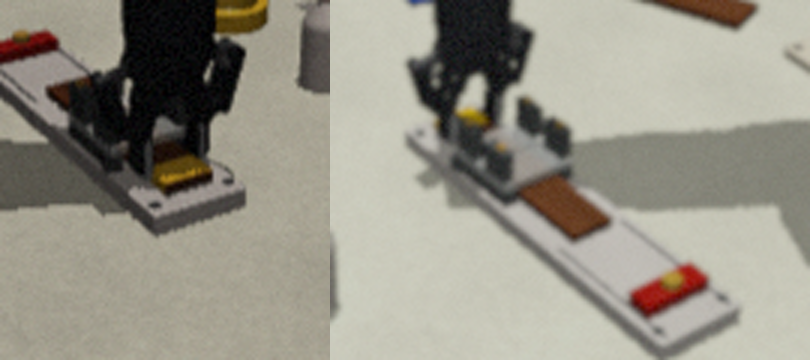

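Emit:
step_arm:
  increments:
    - [[0,0,0],[0,0,-0.009],40]
    - [[0,0,0],[0,0,-0.009],40]
    - [[0,0,0],[0,0,-0.009],58]
    - [[0,0,0],[0,0,-0.009],58]
    - [[0,0,0],[0,0,-0.009],58]
    - [[0,0,0],[0,0,0.1],58]
    - [[0,0,0],[0,0,0.25],58]
    - [[0,0,0],[0,0,0.35],58]
    - [[0,0,0],[0,0,0.35],58]

```text
time_s: 10.55
position: [0.5198, -0.1128, 0.1396]
ee_rot: [-0.033, 0.704, 0.031, 0.708]
force: [1.1, -0.2, -0.7]
gripper_width: 0.679
```

Emit:
step_arm:
  increments:
    - [[0,0,0],[-0.018,0.2,0],58]
    - [[0,0,0],[-0.036,0.4,0],58]
    - [[0,0,0],[-0.055,0.6,0],58]
    - [[0,0,0],[-0.055,0.608,0],58]
    - [[0,0,0],[-0.055,0.608,0],58]

```text
time_s: 11.05
position: [0.5042, 0.041, 0.1356]
ee_rot: [-0.033, 0.706, 0.033, 0.706]
force: [0.6, -0.7, -0.9]
gripper_width: 0.675
```

```bash
python3 v.py 9; python3 - <<'E'
from h import *
o=arm.get_obs()
a=eyes.grab_frame("wrist"); cv2.imwrite("pics/w9.png",a[:,:,::-1])
kt=cam("wrist",o)
for t,z in [("lead_end",.025),("stop_face",.025),("exit",.02)]:
    for d in tip_of("wrist",t)[:2]: print(t,d["conf"],d["uv"],injig(toplane(kt,d["uv"],z))*1e3)
E
```

```text
t 11.05 pos [0.5042 0.041  0.1356] jig xy mm [125.    0.6] tool y yaw err deg 0.2 toolx [-0. -0. -1.] tooly z -0.0001 F [ 0.6 -0.7 -0.9] w 0.675
lead_end 0.61 [279.6, 165.7] [158.09354724   1.2412384 ]
stop_face 0.59 [281.3, 12.7] [2.43944168e+02 1.92684195e-01]
exit 0.55 [279.2, 277.4] [78.09937852  1.63414722]
```

View pics/w9.png

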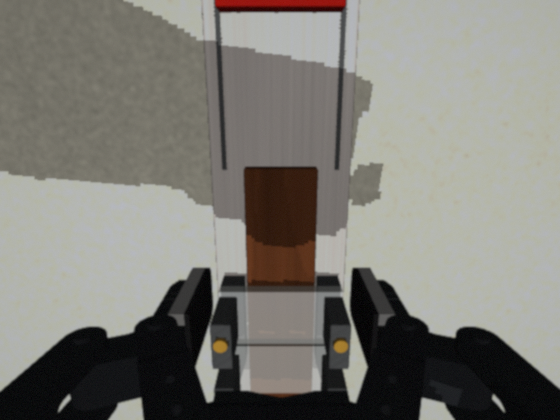

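View pics/v9.png

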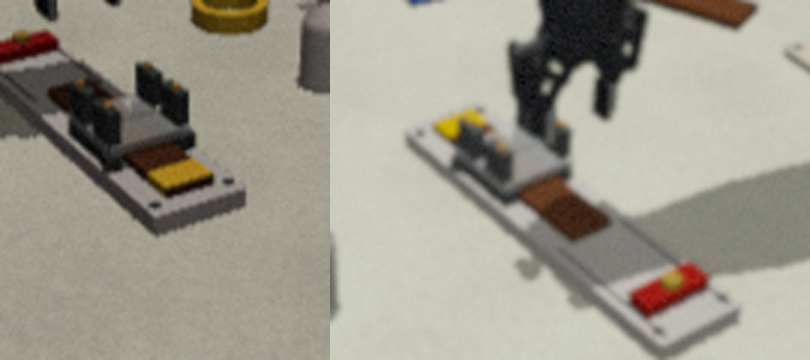

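Emit:
step_arm:
  increments:
    - [[0,0,0],[0,0,-0.15],58]
    - [[0,0,0],[0,0,-0.28],58]
    - [[0,0,0],[0,0,-0.33],58]
    - [[0,0,0],[0,0,-0.353],58]
    - [[0,0,0],[0,0,-0.353],58]
    - [[0,0,0],[0,0,-0.353],40]
    - [[0,0,0],[0,0,-0.353],40]
    - [[0,0,0],[0,0,-0.353],40]
    - [[0,0,0],[0,0,-0.353],40]
    - [[0,0,0],[0,0,-0.353],40]
  force: 20

```text
time_s: 12.35
position: [0.5051, 0.0396, 0.0486]
ee_rot: [-0.032, 0.706, 0.032, 0.707]
force: [-0.6, -0.6, 6.5]
gripper_width: 0.533
```

```bash
python3 - <<'E'
from h import *
o=st(); kt=cam("wrist",o)
a=eyes.grab_frame("wrist"); cv2.imwrite("pics/w10.png",a[:,:,::-1])
kt9=cam("wrist",dict(o,position=[.5042,.041,.1356]))
for u in [(281,10),(281,12)]: print(injig(toplane(kt9,u,.02))*1e3)
print(injig(toplane(kt9,(281,167),.03))*1e3)
E
```

```text
t 12.35 pos [0.5051 0.0396 0.0486] jig xy mm [123.6  -0.2] tool y yaw err deg 0.03 toolx [ 0.002 -0.    -1.   ] tooly z -0.0007 F [-0.6 -0.6  6.5] w 0.533
[248.16177721   0.37432114]
[247.14448515   0.37421099]
[160.03833831   0.38642186]
```

View pics/w10.png

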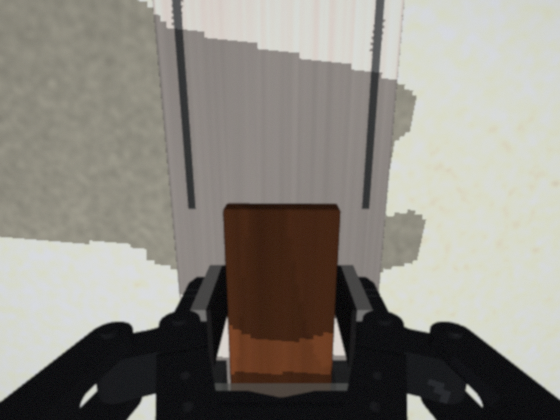

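Emit:
step_arm:
  increments:
    - [[0,0,0],[0,0,0.005],40]
    - [[0,0,0],[-0.005,0.05,0.005],40]
    - [[0,0,0],[-0.01,0.11,0.005],40]
    - [[0,0,0],[-0.015,0.17,0.005],40]
    - [[0,0,0],[-0.02,0.22,0.005],40]
    - [[0,0,0],[-0.024,0.26,0.005],40]
    - [[0,0,0],[-0.025,0.28,0.005],40]
    - [[0,0,0],[-0.025,0.28,0.005],40]

```text
time_s: 13.2
position: [0.4981, 0.1106, 0.049]
ee_rot: [-0.033, 0.706, 0.033, 0.706]
force: [-0.1, 0.3, -0.6]
gripper_width: 0.528
```

```bash
python3 v.py 11; python3 - <<'E'
from h import *
o=arm.get_obs();kt=cam("wrist",o)
a=eyes.grab_frame("wrist"); cv2.imwrite("pics/w11.png",a[:,:,::-1])
E
```

```text
t 13.2 pos [0.4981 0.1106 0.049 ] jig xy mm [194.9   0.3] tool y yaw err deg 0.1 toolx [-0.  0. -1.] tooly z 0.0001 F [-0.1  0.3 -0.6] w 0.528
```

View pics/w11.png

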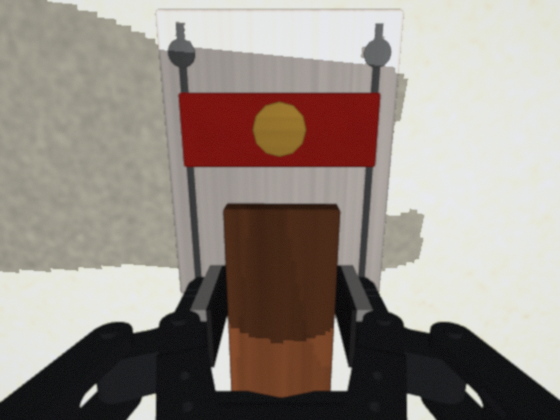

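View pics/v11.png

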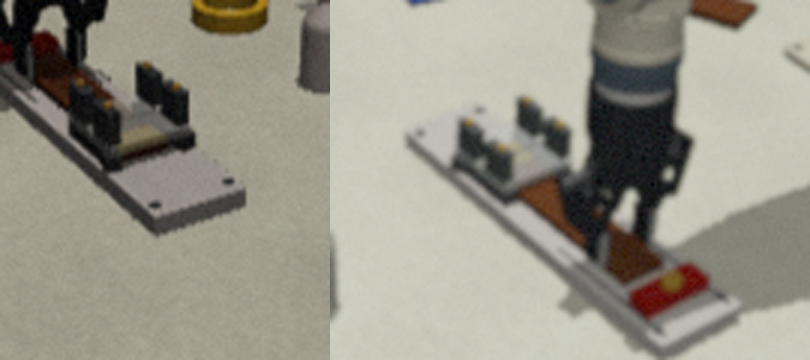

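Emit:
step_arm:
  increments:
    - [[0,0,0],[-0.001,0.015,0],40]
    - [[0,0,0],[-0.003,0.028,0],40]
    - [[0,0,0],[-0.004,0.038,0],40]
    - [[0,0,0],[-0.004,0.04,0],40]
    - [[0,0,0],[-0.004,0.04,0],40]

```text
time_s: 13.85
position: [0.4972, 0.1199, 0.049]
ee_rot: [-0.032, 0.706, 0.032, 0.706]
force: [0.3, 0.9, -0.4]
gripper_width: 0.528
```

```bash
python3 - <<'E'
from h import *
o=st();kt=cam("wrist",o)
a=eyes.grab_frame("wrist"); cv2.imwrite("pics/w12.png",cv2.resize(a[100:260,160:400],None,fx=3,fy=3)[:,:,::-1])
E
```

```text
t 13.85 pos [0.4972 0.1199 0.049 ] jig xy mm [204.3   0.4] tool y yaw err deg 0.04 toolx [-0.  0. -1.] tooly z 0.0001 F [ 0.3  0.9 -0.4] w 0.528
```

View pics/w12.png

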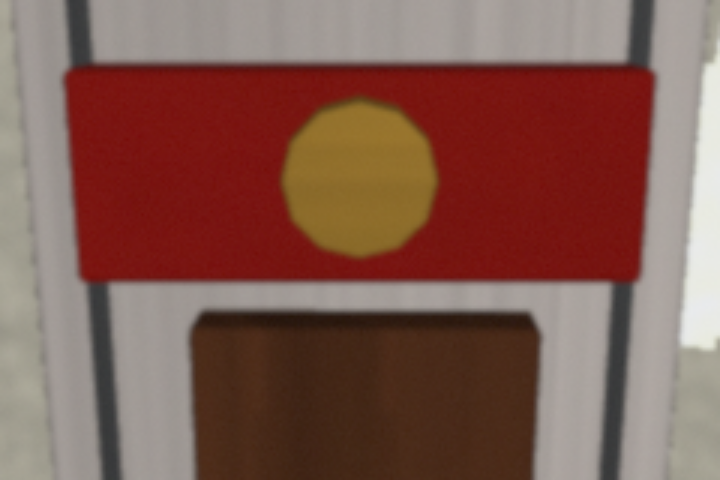

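About 4 mm of gap is left: the lead edge is at crop row 312, the stop at 281. Creeping in.

Emit:
step_arm:
  increments:
    - [[0,0,0],[0,0.003,0],40]
    - [[0,0,0],[0,0.005,0],40]
    - [[0,0,0],[-0.001,0.007,0],40]
    - [[0,0,0],[-0.001,0.009,0],40]
    - [[0,0,0],[-0.001,0.011,0],40]
    - [[0,0,0],[-0.001,0.011,0],40]

```text
time_s: 14.5
position: [0.497, 0.1226, 0.049]
ee_rot: [-0.032, 0.706, 0.032, 0.706]
force: [-0.0, 0.0, -0.8]
gripper_width: 0.529
```

Emit:
step_arm:
  increments:
    - [[0,0,0],[0,0.002,0],40]
    - [[0,0,0],[0,0.004,0],40]
    - [[0,0,0],[0,0.004,0],40]

```text
time_s: 14.8
position: [0.497, 0.1236, 0.049]
ee_rot: [-0.032, 0.706, 0.032, 0.706]
force: [1.0, 0.2, -0.6]
gripper_width: 0.534
```

Emit:
step_arm:
  increments:
    - [[0,0,0],[0,0.002,0],40]
    - [[0,0,0],[0,0.002,0],40]

```text
time_s: 15.0
position: [0.497, 0.1241, 0.049]
ee_rot: [-0.032, 0.706, 0.032, 0.706]
force: [-0.5, 0.9, -0.7]
gripper_width: 0.527
```

```bash
python3 - <<'E'
from h import *
o=st();kt=cam("wrist",o)
a=eyes.grab_frame("wrist"); cv2.imwrite("pics/w13.png",cv2.resize(a[100:260,160:400],None,fx=3,fy=3)[:,:,::-1])
E
```

```text
t 15.0 pos [0.497  0.1241 0.049 ] jig xy mm [2.084e+02 2.000e-01] tool y yaw err deg 0.03 toolx [-0.  0. -1.] tooly z 0.0001 F [-0.5  0.9 -0.7] w 0.527
```

View pics/w13.png

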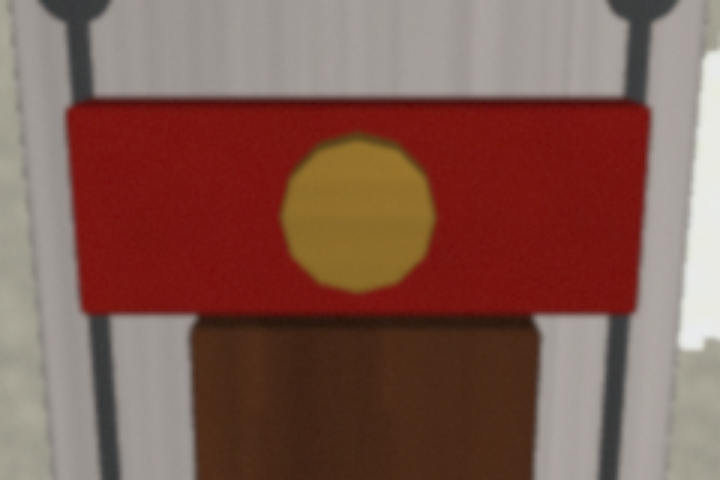

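Emit:
step_arm:
  increments:
    - [[0,0,0],[0,0.001,0],40]
    - [[0,0,0],[0,0.002,0],40]
    - [[0,0,0],[0,0.002,0],40]

```text
time_s: 15.35
position: [0.497, 0.1245, 0.049]
ee_rot: [-0.032, 0.706, 0.032, 0.706]
force: [-0.1, -0.1, -0.8]
gripper_width: 0.524
```

Emit:
step_arm:
  increments:
    - [[0,0,0],[0,0.001,0],40]
    - [[0,0,0],[0,0.002,0],40]
    - [[0,0,0],[0,0.002,0],40]

```text
time_s: 15.65
position: [0.497, 0.125, 0.049]
ee_rot: [-0.032, 0.706, 0.032, 0.706]
force: [0.8, 0.5, -1.3]
gripper_width: 0.533
```

Emit:
step_arm:
  increments:
    - [[0,0,0],[0,0.001,0],40]
    - [[0,0,0],[0,0.002,0],40]
    - [[0,0,0],[0,0.002,0],40]

```text
time_s: 15.95
position: [0.497, 0.1255, 0.049]
ee_rot: [-0.032, 0.706, 0.032, 0.706]
force: [-0.5, 0.5, -0.0]
gripper_width: 0.528
```

```bash
python3 - <<'E'
from h import *
o=st();kt=cam("wrist",o)
a=eyes.grab_frame("wrist"); cv2.imwrite("pics/w14.png",cv2.resize(a[100:260,160:400],None,fx=3,fy=3)[:,:,::-1])
E
```

```text
t 15.95 pos [0.497  0.1255 0.049 ] jig xy mm [2.099e+02 1.000e-01] tool y yaw err deg 0.03 toolx [ 0.  0. -1.] tooly z 0.0001 F [-0.5  0.5 -0. ] w 0.528
```

View pics/w14.png

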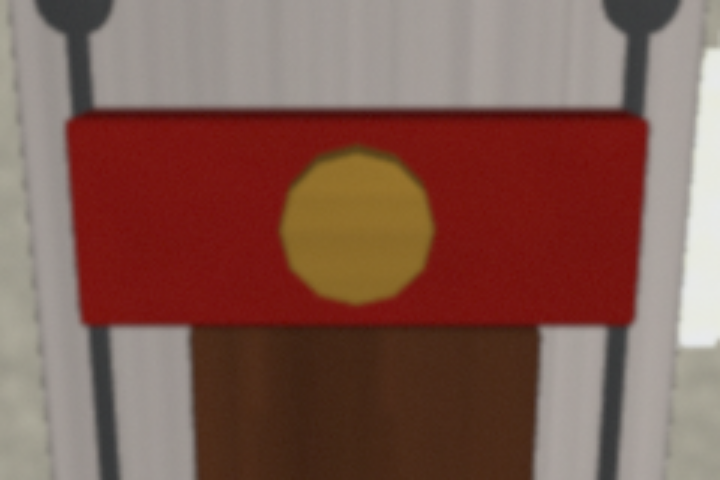

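Emit:
step_arm:
  increments:
    - [[0,0,0],[0,0.001,0],40]
    - [[0,0,0],[0,0.002,0],40]
    - [[0,0,0],[0,0.002,0],40]

```text
time_s: 16.3
position: [0.497, 0.126, 0.049]
ee_rot: [-0.032, 0.706, 0.032, 0.706]
force: [0.0, 0.1, -1.4]
gripper_width: 0.526
```

Emit:
step_arm:
  increments:
    - [[0,0,0],[0,0.001,0],40]
    - [[0,0,0],[0,0.001,0],40]

```text
time_s: 16.5
position: [0.497, 0.1263, 0.049]
ee_rot: [-0.032, 0.706, 0.032, 0.706]
force: [0.1, -0.4, -0.7]
gripper_width: 0.531
```

Emit:
step_arm:
  increments:
    - [[0,0,0],[0,0.001,0],40]
    - [[0,0,0],[0,0.001,0],40]

```text
time_s: 16.7
position: [0.497, 0.1265, 0.049]
ee_rot: [-0.032, 0.706, 0.032, 0.706]
force: [-0.6, 0.1, -1.6]
gripper_width: 0.526
```

Emit:
step_arm:
  increments:
    - [[0,0,0],[0,0.001,0],40]
    - [[0,0,0],[0,0.001,0],40]

```text
time_s: 16.9
position: [0.497, 0.1267, 0.049]
ee_rot: [-0.032, 0.706, 0.032, 0.706]
force: [-0.9, -1.3, 0.1]
gripper_width: 0.531
```

```bash
python3 - <<'E'
from h import *
o=st();kt=cam("wrist",o)
a=eyes.grab_frame("wrist"); cv2.imwrite("pics/w15.png",cv2.resize(a[100:260,160:400],None,fx=3,fy=3)[:,:,::-1])
E
```

```text
t 16.9 pos [0.497  0.1267 0.049 ] jig xy mm [211.  -0.] tool y yaw err deg 0.03 toolx [-0. -0. -1.] tooly z -0.0002 F [-0.9 -1.3  0.1] w 0.531
```

View pics/w15.png

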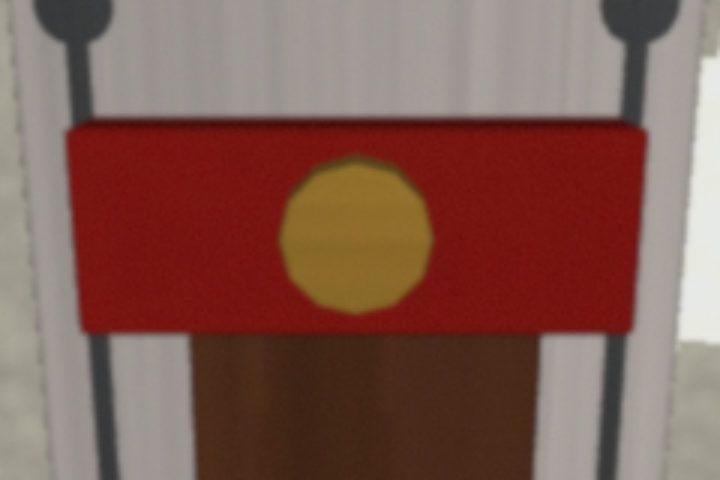

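Emit:
step_arm:
  increments:
    - [[0,0,0],[0,0.001,0],40]
    - [[0,0,0],[0,0.001,0],40]

```text
time_s: 17.15
position: [0.497, 0.1267, 0.049]
ee_rot: [-0.032, 0.706, 0.032, 0.706]
force: [0.4, -3.5, -0.5]
gripper_width: 0.53
```

Emit:
step_arm:
  increments:
    - [[0,0,0],[0,0.001,0],40]
    - [[0,0,0],[0,0.001,0],40]

```text
time_s: 17.35
position: [0.497, 0.1268, 0.049]
ee_rot: [-0.033, 0.706, 0.032, 0.706]
force: [1.1, -5.6, -0.1]
gripper_width: 0.535
```

Contact felt: -5.6 N along the feed, and the tool has stopped advancing. Releasing.

Emit:
step_arm:
  increments:
    - [[0,0,0],[0,0,0],40]
    - [[0,0,0],[0,0,-0.001],60]
    - [[0,0,0],[0,0,0],60]
    - [[0,0,0],[0,0,0],60]
    - [[0,0,0],[0,0,0],60]

```text
time_s: 17.85
position: [0.497, 0.1274, 0.0491]
ee_rot: [-0.032, 0.706, 0.032, 0.706]
force: [0.1, 0.2, 0.2]
gripper_width: 0.699
```

Emit:
step_arm:
  increments:
    - [[0,0,0],[0,0,0.06],60]
    - [[0,0,0],[0,0,0.15],60]
    - [[0,0,0],[0,0,0.3],60]
    - [[0,0,0],[0,-0.1,0.4],60]
    - [[0,0,0],[0,-0.1,0.4],60]
    - [[0,0,0],[0,-0.1,0.4],60]

```text
time_s: 18.45
position: [0.4971, 0.1021, 0.1492]
ee_rot: [-0.032, 0.706, 0.032, 0.707]
force: [-0.8, -0.1, -0.5]
gripper_width: 0.703
```

```bash
python3 v.py 16; python3 - <<'E'
from h import *
o=arm.get_obs();kt=cam("wrist",o)
a=eyes.grab_frame("wrist"); cv2.imwrite("pics/w16.png",a[:,:,::-1])
cv2.imwrite("pics/w16c.png",cv2.resize(a[20:170,190:370],None,fx=4,fy=4,interpolation=2)[:,:,::-1])
E
```

```text
t 18.45 pos [0.4971 0.1021 0.1492] jig xy mm [186.6   2.1] tool y yaw err deg -0.03 toolx [ 0.001  0.    -1.   ] tooly z 0.0002 F [-0.8 -0.1 -0.5] w 0.703
```

View pics/w16.png

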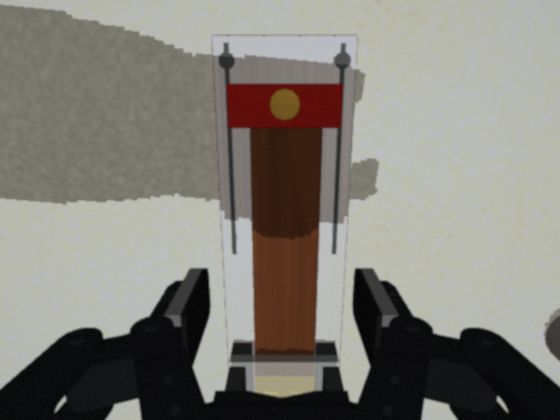

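View pics/w16c.png

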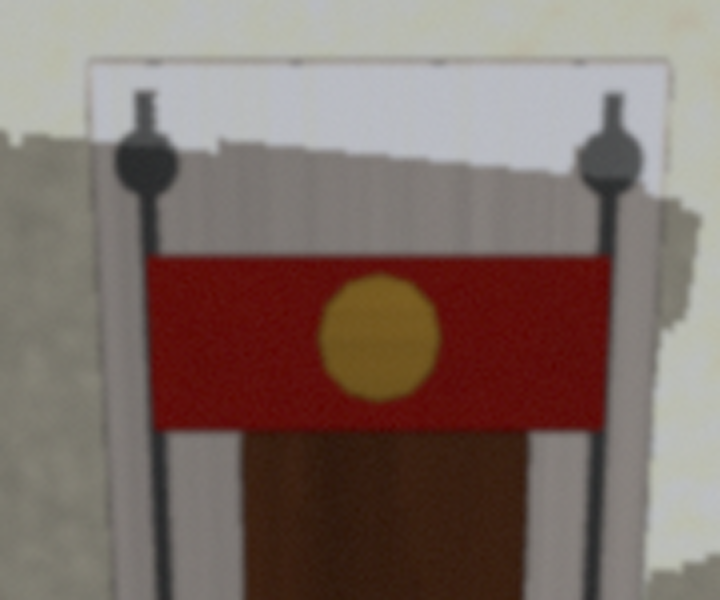

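View pics/v16.png

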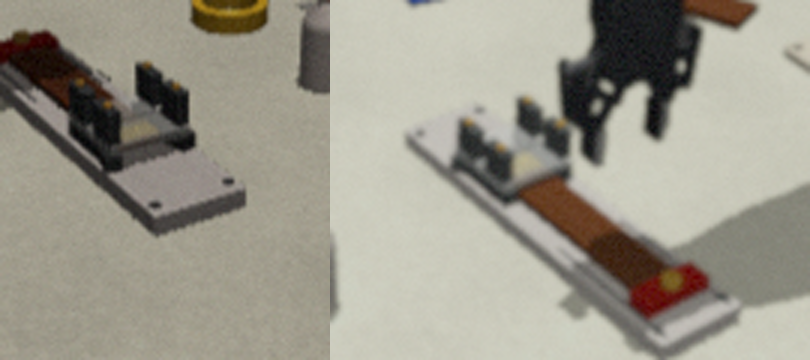

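The wrist view from nearly above shows no gap between the blank and the stop (crop row 431). The blank lies flat and straight, and the gripper is clear. Handing in.

```bash
python3 -c "
from workcell import arm
print(arm.close_job())"
```

```text
the job is handed in; nothing more can be done
None
```

The blank is in the jig with its plain end against the red stop, and the job is handed in at about 18.5 s of the 54 s. The hand-in gives no verdict, so success is judged from my own checks.

**What I did:** I chose the smaller dark bar, about 0.22 m long; the other dark bar measured about 0.295 m, and the third was blue. I gripped it near the taped end and fed it plain end first through the tunnel mouth. Then I let go, gripped it again beyond the exit with 20 N, and crept up to the stop. I stopped when the force reached about 5.6 N, well under the 24 N at which the stop slips.

**Last checks:**
- **Fit against the stop:** the wrist camera, looking almost straight down, showed no gap and the blank in line with the tunnel. The final side and scene views showed it flat on the bed with the taped end inside the tunnel.
- **Stop position:** I saw no shift in the creep pictures. I did not measure it again after release.
- **Bystanders:** the arm never came near the tape roll, sanding block or glue bottle. I did not measure their final positions.
- **Disagreement:** the position predicted from the calibration was 1–3 pixels off in the side and scene pictures, so I relied on the wrist camera for alignment. Nothing else disagreed.

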